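# Set the lathe speed by clicks and start it

## Task

Set the lathe's speed selector to the fifth of its seven dots, counting clockwise from the smallest dot as number one, by pushing its pointer round click by click with a fingertip; then press the small start button all the way down and let it come back up. Push gently: do not grip or force the pointer. Never press the big mushroom-headed stop button, and leave the loose things on the bench where they are.

Things in the scene. Friction and masses are not known exactly. Their poses are not given: they have to be found in the camera images.
- selector_box: Grey box 150 x 150 x 60 mm high, fixed, flat. Origin: centre of underside; the dial axis is vertical through it. On top a round white plate, radius 68 mm, surface 62 mm above the origin, with seven black dots 57 mm from the axis, growing from 6 mm across (dot 1) to 16 mm (dot 7), 30 degrees apart, clockwise from above: dot 1 towards the box's +y, dot 4 +x, dot 7 -y.
- selector (a joint): Turn in rad, growing clockwise from above: 0 = dot 1, dot n = (n-1) x 0.524 (30 degrees a click). Starts at dot 1, 2 or 3. A spring draws it to the nearest dot; half-way between two dots it passes a hump and jumps on by itself. A hump takes about 0.07 N m, some 2 N at 34 mm from the axis. End stops just outside dots 1 and 7.
- pointer: Black pointer turning on the dial plate. Origin: on the dial axis at the plate's surface; z up, x the pointing direction. Hub of radius 20 mm, 10.5 mm high; across it an upright bar 12 mm wide from 18 mm behind the axis to 44 mm ahead, its top 28 mm and underside 1 mm above the plate, thin white line on top. Push the side of the bar outside the hub.
- pointer_tip (a point): Top of the pointer's pointing end: 44 mm from the axis, 28 mm above the dial plate.
- starter: Grey box 170 mm (its x) x 80 mm (its y) x 50 mm high, fixed to the bench, lying flat, with two black push buttons on top, on its centre line: start 50 mm towards its -x, stop 50 mm towards its +x. Origin: centre of its underside.
- start_top (a point): Centre of the top of the start button: a small plain cylinder 22 mm across, standing 17 mm above the box, 12 mm above the metal collar (34 mm across) round it. Pressed straight down.
- start (a joint): Travel of the start button in m: 0 = up, 0.006 = all the way down. Spring: starts to move at 1.5 N, 5 N all the way down; it comes back up by itself.
- stop_top (a point): Centre of the top of the stop button: a big mushroom head 42 mm across, its top 27 mm above the box. Not to be pressed.
- stop (a joint): Travel of the stop button in m: 0 = up, 0.006 = down. Stays up.
- glue: Glue bottle, 56 mm across, 150 mm tall, upright; its origin is the centre of its underside; a bystander, not part of the job
- screw_jar: Glass jar with a metal lid, 64 mm across, 85 mm tall, upright; its origin is the centre of its underside; a bystander, not part of the job
- offcut: Wood offcut 45 x 110 x 22 mm, lying flat; its origin is the centre of its underside; a bystander, not part of the job
- screwdriver: Screwdriver lying on the bench, about 200 mm long; a bystander, not part of the job
Not all that is in view belongs to the job. Leave any pink or purple look-alike of the selector_box alone. What is shaped like the starter but pink is not meant.

How it is judged:
By the outcome, as a careful person would: the job done as asked, in the order asked, and still so for the second after the job is handed in, with the robot touching nothing.
It also fails if it takes over 58 s, if anything falls off the work surface, if the arm or the gripper's body presses on something with over 40 N, if the wrist force passes 120 N, or if a joint passes its speed limit or range.

## Robot

A 7-joint arm with a two-finger parallel gripper is mounted at the origin on the work surface. World frame = base frame: x ahead of the robot, y to its left, z up, the work surface at z = 0. Lengths are in m, angles in degrees, forces in N, time in s.
With the tool pointing down it reaches from about 0.425 to 0.875 m from the base axis. Payload 4.7 kg.
Tool frame: the origin (TCP) lies at the very end of the fingers, on their centre line; the grasp point (between the pads) lies 19 mm behind it; z points along the fingers, y is the line along which they close (so a half turn about z gives the same grasp; the last joint's range is limited). The gripper opens to 87 mm and grips with 3 to 60 N. Pads are 19 mm wide; open, the fingers measure 117 mm over their backs; the gripper's body (75 mm by 190 mm) begins 51 mm behind the grasp point.
Start: joints at [-71.27, 18.392, -4.016, 83.108, 1.295, 78.541, -3.26], TCP at [0.2, 0.618, 0.223] pointing down, gripper open.
Joint ranges: [-163.93, 163.93], [-17.29, 119.83], [-79.2, 71.16], [3.27, 140.29], [-89.18, 269.18], [5.43, 117.66], [-154.24, 154.24]. Speed limits (degrees/s): [147.25, 147.25, 180, 180, 180, 180, 180].

## Interface

Orientations are given as [roll, pitch, yaw] about the fixed x, y, z axes, in that order (R = Rz(yaw) Ry(pitch) Rx(roll)).
In Python, from cell import telemetry, cams, env gives the robot as it stands.
- The arm moves only by the tool arm_command, never from a script. Its argument "series" is text: rows parted by semicolons, each of 5 numbers parted by spaces: the shift along the tool's x, y, z in mm, then the turn about the tool's z in rad, then the closure in counts, from 0 (fully open) to 255 (shut). A call has 1 to 20 rows; each row shifts and turns the commanded pose from where the row before left it, along the tool's axes as they then stand; what a row does not reach is not made up. A row lasts 1/12 s, in which the tool goes at most 41.7 mm and 7.16 degrees, less where a joint would pass 70% of its speed; a pose out of reach is approached as far as the arm can. A call is refused whole if a number of a shift passes 41.7 or a number of a turn 0.125, either way. A call with a gripper value outside its range is refused whole. The fingers move at their own pace and stop on an object; "squeeze" is the grip in N (left out, the last holds). Time passes only in rows, so rows that do not move let the fingers close. It gives the time, the measured TCP pose, the force, the opening and the grip force at its end, in the units of the state.
- telemetry.get_obs(): the state, without advancing time (a new reading comes with each control period).
- cams.read_camera(name): name is "side" or "top"; returns the picture (400x640x3 uint8, blue, green, red); there is no depth.
- cams.calibration(name): a dict with "K" (3x3 intrinsics, pixels), "dist" ([k1, k2, p1, p2, k3] as OpenCV has them; the pictures are not rectified), "origin" and "rotation" of the camera in the world. Camera axes: x right, y down, z forward; pixel columns grow to the right and rows downward; lengths in m; the calibration is good to about 2 mm. A picture is of the moment at which its call begins. calibration takes no time and is no camera call.
- env.sign_off(): hands the job in; it is judged then, once.
The state is a dict: "time_s": time; "qpos": joint angles; "joint_velocities": joint speeds; "effort": joint torques, N m; "tool_pos": TCP position; "tool_rot": TCP orientation; "force": force on the tool from outside, world axes, zero at the start; "wrist_torque": the same for the moment, N m; "grip_width": finger opening in m; "grasp_force": force on a finger pad.
Only numpy, scipy, OpenCV 4.12 (cv2) and the standard library are available. Lean on these libraries where they do the work, as an engineer would, in place of code of your own. Each camera call takes 0.05 s, during which the arm holds its last target. There are 200 camera calls.

## Working session

There is one attempt and no reset: what is moved stays moved. The work goes in short steps, Python scripts to look and compute and a tool call to move; the robot and the scene stay as the last step left them, time stands still between calls to the robot, and variables do not carry over. Pictures are saved under pics/ and viewed, at most 10 in all, crops included, and the job is handed in when it is done.

Besides the shell and the picture viewer there is one more tool, called after "Request:" as name(argument=value, ...) on one line, values as JSON. arm_command: Moves the arm, as the interface text tells. Its arguments: {"type":"object","properties":{"series":{"type":"string"},"squeeze":{"type":"number"}},"required":["series"]}

```bash
mkdir -p pics
cat > h.py <<'E'
import numpy as np, cv2
from cell import telemetry, cams, env
def ray(cam,u,v,z):
    c=cams.calibration(cam);K=np.array(c["K"],float);d=np.array(c["dist"],float)
    p=cv2.undistortPoints(np.array([[[u,v]]],float),K,d)[0,0]
    R=np.array(c["rotation"],float);o=np.array(c["origin"],float)
    w=R@np.array([p[0],p[1],1]);return o+w*(z-o[2])/w[2]
def px(cam,P):
    c=cams.calibration(cam);R=np.array(c["rotation"],float);o=np.array(c["origin"],float)
    q=(np.atleast_2d(P)-o)@R
    return cv2.projectPoints(q,np.zeros(3),np.zeros(3),np.array(c["K"],float),np.array(c["dist"],float))[0][:,0]
E
python3 - <<'E'
from h import *
for n in("top","side"):
    cv2.imwrite(f"pics/{n}0.png",cams.read_camera(n)); c=cams.calibration(n);print(n,c["origin"],c["rotation"],c["K"])
print(telemetry.get_obs())
E
```

```text
top [ 0.39289391 -0.03805322  1.59924815] [-173.80852327   -0.5345643   -90.71060891] [[432.33772909   0.         322.50519854]
 [  0.         432.33772909 197.05648068]
 [  0.           0.           1.        ]]
side [ 0.2096273  -1.25426312  0.78909576] [-119.30482223    0.61690474  -15.31687126] [[441.34951066   0.         316.65743223]
 [  0.         441.34951066 206.6020803 ]
 [  0.           0.           1.        ]]
{'time_s': 0.1, 'qpos': array([-71.26826303,  18.43461448,  -4.01584078,  83.16718865,
         1.29540079,  78.54054738,  -3.25926175]), 'joint_velocities': array([-0.04197074,  0.00748935,  0.02838808, -0.29298201,  0.02214511,
        0.10071701,  0.03544436]), 'effort': array([ 1.26515415e-04, -4.92570305e+01, -4.05774051e-01, -3.13397133e+01,
       -6.42752764e-02,  3.95517773e-02,  6.82305608e-05]), 'tool_pos': array([0.19993552, 0.61797447, 0.22157951]), 'tool_rot': array([-1.79902903e+02,  5.70181745e-03,  1.62078958e+02]), 'force': array([ 0.54405851, -0.35251947,  0.51547411]), 'wrist_torque': array([-0.03812424, -0.0520836 ,  0.06032503]), 'grasp_force': 0.0, 'grip_width': 0.08703597866650097}
```

View pics/top0.png

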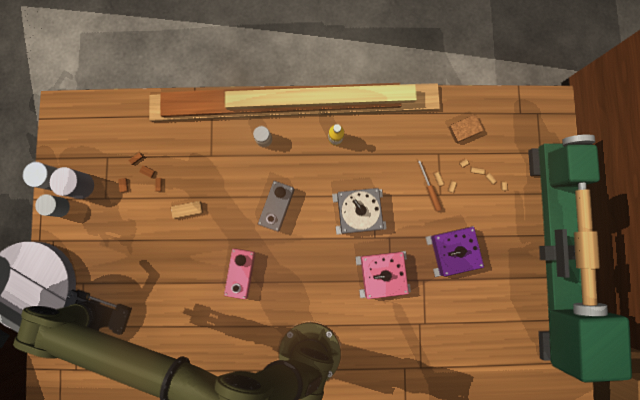

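View pics/side0.png

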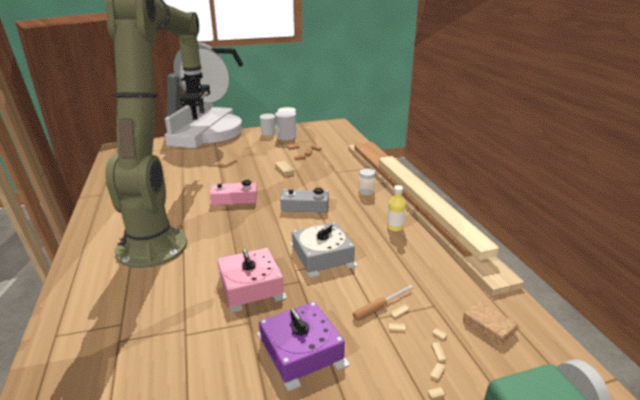

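The top picture shows the grey selector at about (361,210), the grey starter at about (277,205), with its start button near (271,219) and stop near (283,191). The pink and purple ones are decoys. Next I need enlarged crops.

```bash
sed -i 's/np.array(c\["rotation"\],float)/Ro.from_euler("xyz",c["rotation"],degrees=True).as_matrix()/; 1a from scipy.spatial.transform import Rotation as Ro' h.py
python3 - <<'E'
from h import *
a=cv2.imread("pics/top0.png")[165:245,250:400]
cv2.imwrite("pics/topc.png",cv2.resize(a,(750,400),interpolation=cv2.INTER_CUBIC))
a=cv2.imread("pics/side0.png")[175:285,265:375]
cv2.imwrite("pics/sidec.png",cv2.resize(a,(600,600),interpolation=cv2.INTER_CUBIC))
for n in("top","side"):print(px(n,[[0,0,0],[.5,0,0]]))
for q in((361,210,.062),(271,219,.067),(283,191,.077)):print(ray("top",*q))
E
```

```text
[[309.17219788 353.26043985]
 [307.84494733 214.9925189 ]]
[[152.11958819 246.7466847 ]
 [304.14528103 223.83843955]]
[ 0.51143697 -0.19130881  0.062     ]
[0.48277265 0.12914938 0.067     ]
[0.58104813 0.0855093  0.077     ]
```

View pics/topc.png

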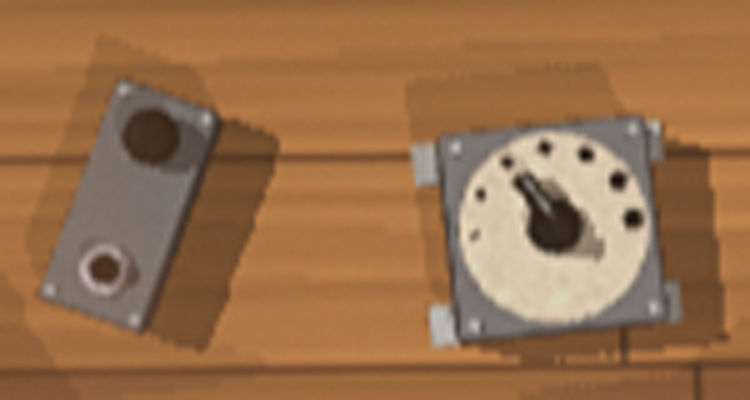

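View pics/sidec.png

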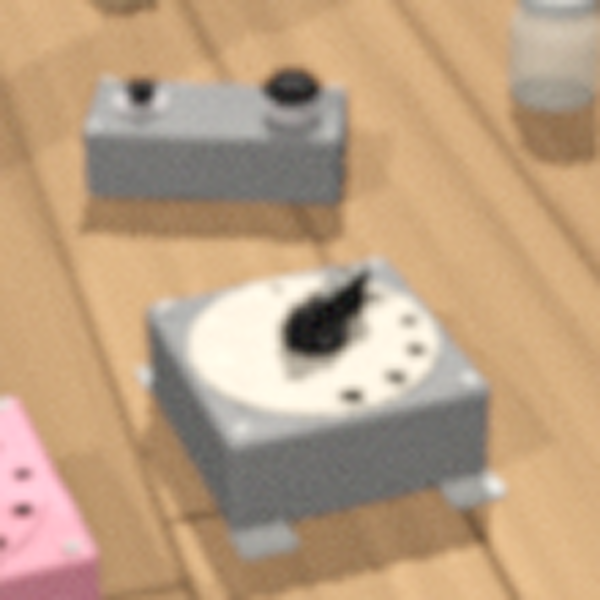

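Crop: dots 1–7 are at (474,235), (480,195), (507,162), (545,147), (586,154), (618,181), (633,217). The pointer is at dot 3, with its tip at (517,178), so two clicks clockwise are needed. Start top is at (106,268), stop at (152,135). Side crop: start top at about (140,90), hub at about (315,335).

Run:
```python
from h import *
from scipy.optimize import least_squares
T=lambda u,v:(250+(u+.5)/5-.5,165+(v+.5)/5-.5)
d=[(474,235),(480,195),(507,162),(545,147),(586,154),(618,181),(633,217)]
D=np.array([ray("top",*T(*p),.062)[:2] for p in d])
def mod(x):
    a=x[2]+np.pi/2-np.arange(7)*np.pi/6
    return np.c_[x[0]+.057*np.cos(a),x[1]+.057*np.sin(a)]
s=least_squares(lambda x:(mod(x)-D).ravel(),[.51,-.19,0]);x=s.x
print("dial",x,np.degrees(x[2]),"res mm",np.abs(s.fun).max()*1e3)
c=np.mean([ray("top",*T(*p),.062) for p in((646,228),(460,228),(553,132),(553,322))],0);print("plate centre",c)
c=np.mean([ray("top",*T(*p),.06) for p in((440,138),(646,115),(665,322),(460,342))],0);print("box corners centre",c)
tip=ray("top",*T(517,178),.09);print("tip",tip,np.linalg.norm(tip[:2]-x[:2]),np.degrees(np.arctan2(*(tip[:2]-x[:2])[::-1])))
st=ray("top",*T(106,268),.067);sp=ray("top",*T(152,135),.077);print("start",st,"stop",sp,np.linalg.norm(st[:2]-sp[:2]))
print("collar",ray("top",*T(106,269),.055))
cs=[ray("top",*T(*p),.05) for p in((122,78),(217,112),(142,330),(40,295))];print("starter",np.array(cs),np.mean(cs,0))
S=lambda u,v:(265+(u+.5)*110/600-.5,175+(v+.5)*110/600-.5)
print("side start",ray("side",*S(140,88),.067),"side stop",ray("side",*S(292,83),.077))
P=np.mean([ray("side",*S(*p),.062) for p in((188,345),(440,345))],0);print("side plate-ish",P)
C=np.mean([ray("side",*S(*p),.06) for p in((148,310),(232,447),(488,385),(378,262))],0);print("side box",C)
```

```text
dial [ 0.51181342 -0.18910407  0.09293893] 5.325008466157421 res mm 0.8443243288728253
plate centre [ 0.51126404 -0.18848717  0.062     ]
box corners centre [ 0.51037169 -0.18854825  0.06      ]
tip [ 0.54411908 -0.16112666  0.09      ] 0.042736300255753756 40.89328630586942
start [0.48561926 0.12985818 0.067     ] stop [0.57902647 0.09615253 0.077     ] 0.09930245512056818
collar [0.48563012 0.13117335 0.055     ]
starter [[0.62413718 0.12019202 0.05      ]
 [0.59853183 0.05154159 0.05      ]
 [0.44199049 0.10599045 0.05      ]
 [0.46781351 0.17903851 0.05      ]] [0.53311825 0.11419064 0.05      ]
side start [0.48201982 0.12731172 0.067     ] side stop [0.57441665 0.08701901 0.077     ]
side plate-ish [ 0.5096002  -0.19138793  0.062     ]
side box [ 0.50840772 -0.190751    0.06      ]
```

Request:
arm_command(series="-24.3 -15.6 0 0 255;-24.3 -15.6 0 0 255;-24.3 -15.6 0 0 255;-24.3 -15.6 0 0 255;-24.3 -15.6 0 0 255;-24.3 -15.6 0 0 255;-24.3 -15.6 0 0 255;-24.3 -15.6 0 0 255;-24.3 -15.6 0 0 255;-24.3 -15.6 0 0 255;-24.3 -15.6 0 0 255;-24.3 -15.6 0 0 255;0 0 0 0 255", squeeze=10)

```text
time_s: 1.18
tool_pos: [0.4247, 0.3441, 0.2224]
tool_rot: [-179.9, 0.2, 161.5]
force: [1.3, -0.5, -0.3]
grip_width: 0.008
grasp_force: 0.0
```

Request:
arm_command(series="-13.3 -24 0 0 255;-13.3 -24 0 0 255;-13.3 -24 0 0 255;-13.3 -24 0 0 255;-13.3 -24 0 0 255;-13.3 -24 0 0 255;-13.3 -24 0 0 255;-13.3 -24 0 0 255;-13.3 -24 0 0 255;-13.3 -24 0 0 255;-13.3 -24 0 0 255;-13.3 -24 0 0 255;-13.3 -24 0 0 255;-13.3 -24 0 0 255;-13.3 -24 0 0 255;-13.3 -24 0 0 255;-13.3 -24 0 0 255;-13.3 -24 0 0 255;0 0 0 0 255")

```text
time_s: 2.77
tool_pos: [0.5143, -0.1406, 0.2226]
tool_rot: [-179.8, 0.1, 161.6]
force: [-0.7, -0.6, 1.4]
grip_width: 0.0004
grasp_force: 0.0
```

Request:
arm_command(series="0 0 0 0.123 255;0 0 0 0.123 255;0 0 0 0.123 255;0 0 0 0.123 255;0 0 0 0.123 255;0 0 0 0.123 255;0 0 0 0.123 255;0 0 0 0.123 255;0 0 0 0.123 255;0 0 0 0.123 255;0 0 0 0.123 255;0 0 0 0.123 255;0 0 0 0.123 255;0 0 0 0.123 255;0 0 0 0.123 255;0 0 0 0.123 255;0 0 0 0.123 255;0 0 0 0.123 255;0 0 0 0 255")

```text
time_s: 4.35
tool_pos: [0.5146, -0.1335, 0.2222]
tool_rot: [-180.0, 0.0, 35.1]
force: [-0.1, 0.3, -0.9]
grip_width: 0.0003
grasp_force: 0.0
```

Request:
arm_command(series="0 0 24 0 255;0 0 24 0 255;0 0 24 0 255;0 0 24 0 255;0 0 20 0 255;0 0 14 0 255;0 0 8 0 255;0 0 6 0 255;0 0 0 0 255;0 0 0 0 255")

```text
time_s: 5.18
tool_pos: [0.5151, -0.1341, 0.079]
tool_rot: [180.0, -0.0, 35.3]
force: [0.7, -0.3, -0.0]
grip_width: 0.0005
grasp_force: 0.0
```

Run:
```python
from h import *
t=cams.read_camera("top")[165:245,310:410];s=cams.read_camera("side")[185:285,285:385]
f=lambda a:cv2.resize(a,(400,int(400*a.shape[0]/a.shape[1])),interpolation=cv2.INTER_CUBIC)
t,s=f(t),f(s);t=cv2.copyMakeBorder(t,0,400-t.shape[0],0,0,0);cv2.imwrite("pics/c2.png",np.hstack([t,s]))
o=telemetry.get_obs();print(o["tool_pos"],o["tool_rot"],o["force"])
```

```text
[ 0.51558991 -0.13420975  0.07957503] [ 1.79940129e+02 -9.18798719e-02  3.52567832e+01] [-0.92254534 -0.55014969 -0.28410654]
```

View pics/c2.png

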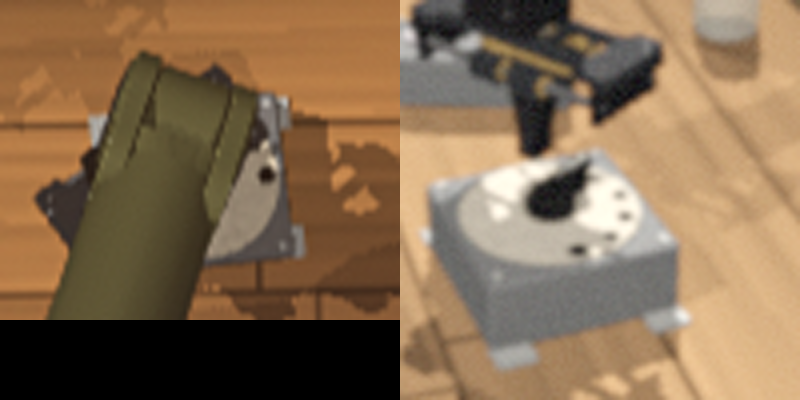

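The side picture shows the finger tip at about (535,145), clear of the pointer on its counter-clockwise side. Pushing can start.

Request:
arm_command(series="0 5 0 0 255;0 5 0 0 255;0 5 0 0 255;0 3 0 0 255;0 2 0 0 255;0 0 0 0 255;0.8 1.4 0 0.04 255;0.8 1.4 0 0.04 255;0.8 1.4 0 0.04 255;0.8 1.4 0 0.04 255;0.8 1.4 0 0.04 255")

```text
time_s: 6.2
tool_pos: [0.5332, -0.1541, 0.0785]
tool_rot: [-180.0, 0.0, 23.7]
force: [-0.1, 0.6, 0.9]
grip_width: 0.0003
grasp_force: 0.3
```

Request:
arm_command(series="0.8 1.4 0 0.04 255;0.8 1.4 0 0.04 255;0 0 0 0 255")

```text
time_s: 6.45
tool_pos: [0.5357, -0.1558, 0.0784]
tool_rot: [-179.9, 0.0, 19.1]
force: [-0.5, 2.0, 0.7]
grip_width: 0.0007
grasp_force: 0.7
```

Request:
arm_command(series="0.8 1.4 0 0.04 255;0.8 1.4 0 0.04 255;0.8 1.4 0 0.04 255;0 0 0 0 255;0 0 0 0 255")

```text
time_s: 6.87
tool_pos: [0.5394, -0.1594, 0.0785]
tool_rot: [-180.0, -0.0, 12.4]
force: [0.7, 0.4, -0.0]
grip_width: 0.0002
grasp_force: 0.4
```

Run:
```python
from h import *
s=cams.read_camera("side")[185:285,285:385]
cv2.imwrite("pics/c3.png",cv2.resize(s,(500,500),interpolation=cv2.INTER_CUBIC))
o=telemetry.get_obs();p=o["tool_pos"];y=np.radians(o["tool_rot"][2]);d=p[:2]-[.511,-.189]
print(p,o["tool_rot"],o["force"],"tool-frame offset",d@[np.cos(y),np.sin(y)],d@[np.sin(y),-np.cos(y)])
```

```text
[ 0.5394179  -0.15940199  0.07850624] [-1.79990511e+02 -1.14210544e-02  1.24162177e+01] [ 0.77250818  0.93898038 -0.46449187] tool-frame offset 0.03411717071258762 -0.022795570309280602
```

View pics/c3.png

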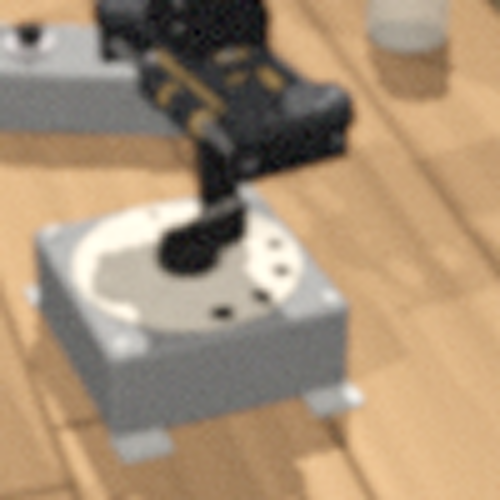

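The picture shows the finger at about (222,190) behind the pointer, hub (188,252) and tip about (241,232). I'll compare that with the tip projections for each angle.

Run:
```python
from h import *
for a in(35.3,20,12.4,5.3,-10,-24.7,-54.7):
    r=np.radians(a);q=px("side",[.511+.044*np.cos(r),-.189+.044*np.sin(r),.09])[0];print(a,(q-[285,185]+.5)*5-.5)
```

```text
35.3 [234.07846557 193.77353034]
20 [247.74238372 201.08217   ]
12.4 [253.10342844 205.38326219]
5.3 [257.13315761 209.72484   ]
-10 [262.28980756 219.84202778]
-24.7 [262.37868556 230.01105297]
-54.7 [247.64437309 249.30591304]
```

The tip looks short of dot 4, probably about 22° and not yet over the hump. Keep pushing in small steps.

Request:
arm_command(series="0.8 1.4 0 0.04 255;0.8 1.4 0 0.04 255;0 0 0 0 255")

```text
time_s: 7.17
tool_pos: [0.5415, -0.1626, 0.0786]
tool_rot: [180.0, -0.0, 7.7]
force: [0.7, 0.2, 0.2]
grip_width: 0.0006
grasp_force: 0.0
```

Request:
arm_command(series="0.8 1.4 0 0.04 255;0.8 1.4 0 0.04 255;0 0 0 0 255")

```text
time_s: 7.42
tool_pos: [0.5433, -0.1652, 0.0786]
tool_rot: [180.0, -0.0, 3.2]
force: [-0.0, 0.9, 0.5]
grip_width: 0.0004
grasp_force: 0.0
```

Run:
```python
from h import *
s=cams.read_camera("side")[185:285,285:385]
cv2.imwrite("pics/c4.png",cv2.resize(s,(600,600),interpolation=cv2.INTER_CUBIC))
o=telemetry.get_obs();p=o["tool_pos"];y=np.radians(o["tool_rot"][2]);d=p[:2]-[.511,-.189]
print(p,o["tool_rot"],o["force"],"tool-frame offset",d@[np.cos(y),np.sin(y)],d@[np.sin(y),-np.cos(y)])
```

```text
[ 0.54325895 -0.16498334  0.07856953] [1.79982220e+02 3.43463642e-03 3.25078624e+00] [-0.06987087 -0.73575267 -0.5070347 ] tool-frame offset 0.03356894314985678 -0.02214871818744008
```

View pics/c4.png

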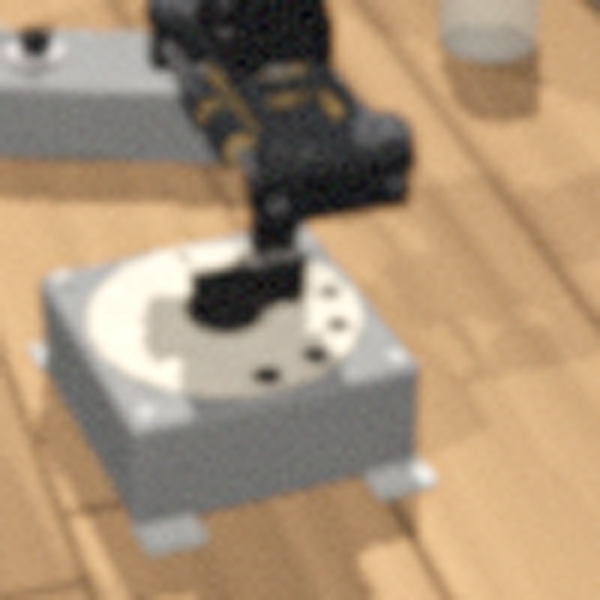

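The pointer tip is at about (303,258), which is dot 4 by the projection. Next is the second click. Finger yaw down to about -24° is safe in any case.

Request:
arm_command(series="0.8 1.4 0 0.04 255;0.8 1.4 0 0.04 255;0.8 1.4 0 0.04 255;0.8 1.4 0 0.04 255;0 0 0 0 255")

```text
time_s: 7.88
tool_pos: [0.5464, -0.1703, 0.0785]
tool_rot: [-180.0, 0.0, -6.0]
force: [-0.2, -0.1, -0.0]
grip_width: 0.0001
grasp_force: 0.4
```

Request:
arm_command(series="0.8 1.4 0 0.04 255;0.8 1.4 0 0.04 255;0.8 1.4 0 0.04 255;0.8 1.4 0 0.04 255;0 0 0 0 255")

```text
time_s: 8.3
tool_pos: [0.5489, -0.1759, 0.0785]
tool_rot: [-180.0, 0.0, -15.1]
force: [-0.6, 1.3, 0.2]
grip_width: 0.0004
grasp_force: 0.6
```

Request:
arm_command(series="0.8 1.4 0 0.04 255;0.8 1.4 0 0.04 255;0.8 1.4 0 0.04 255;0 0 0 0 255;0 0 0 0 255")

```text
time_s: 8.72
tool_pos: [0.5496, -0.1812, 0.0785]
tool_rot: [180.0, 0.0, -21.9]
force: [0.9, 0.0, -0.9]
grip_width: 0.0003
grasp_force: 0.0
```

Run:
```python
from h import *
s=cams.read_camera("side")[185:285,285:385]
cv2.imwrite("pics/c5.png",cv2.resize(s,(600,600),interpolation=cv2.INTER_CUBIC))
o=telemetry.get_obs();p=o["tool_pos"];y=np.radians(o["tool_rot"][2]);d=p[:2]-[.511,-.189]
print(p,o["tool_rot"],o["force"],"tool-frame offset",d@[np.cos(y),np.sin(y)],d@[np.sin(y),-np.cos(y)])
```

```text
[ 0.54966725 -0.1810544   0.07851056] [ 1.79999152e+02  7.95580417e-03 -2.19303539e+01] [ 0.14179141 -0.28140107  0.31362837] tool-frame offset 0.0329017163019253 -0.02181206304865105
```

View pics/c5.png

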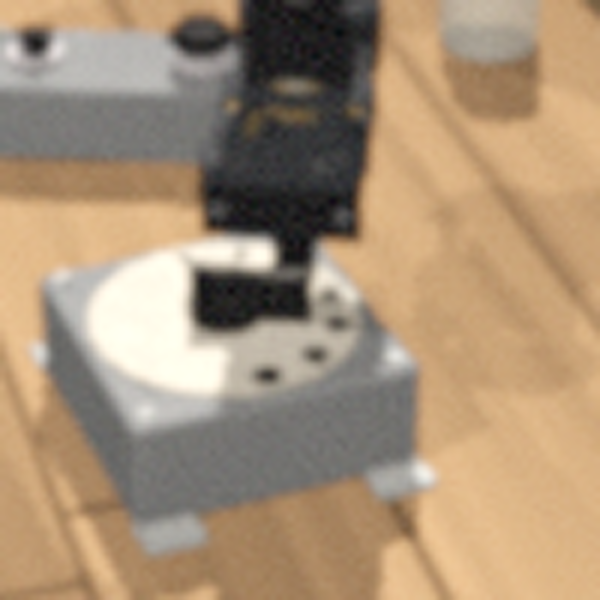

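Run:
```python
from h import *
for a in(20,5.3,0,-10,-17,-24.7,-30):
    r=np.radians(a);u=np.array([np.cos(r),np.sin(r)])
    q=px("side",[[*(np.array([.511,-.189])+k*u),.09] for k in(-.018,.044)]);q=(q-[285,185])*6;print(a,q.round().tolist(),np.degrees(np.arctan2(*(q[1]-q[0])[::-1])))
```

```text
20 [[194.0, 278.0], [295.0, 239.0]] -21.35400666807225
5.3 [[190.0, 274.0], [306.0, 249.0]] -11.92533158395948
0 [[189.0, 272.0], [309.0, 253.0]] -8.872308120742682
-10 [[188.0, 269.0], [312.0, 261.0]] -3.379427416411858
-17 [[188.0, 266.0], [313.0, 267.0]] 0.369431708259028
-24.7 [[188.0, 264.0], [312.0, 274.0]] 4.511999934544991
-30 [[189.0, 262.0], [311.0, 278.0]] 7.429487430034398
```

The line is at about -18°, past the hump at -9.7° but not clearly settled. I'll push slightly further, still well short of the next hump at -40°, then back off, lift and look.

Request:
arm_command(series="0.8 1.4 0 0.04 255;0.8 1.4 0 0.04 255;0 0 0 0 255;0 -5 0 0 255;0 -10 0 0 255;0 -10 0 0 255;0 0 -15 0 255;0 0 -25 0 255;0 0 -25 0 255;0 0 -25 0 255;0 -20 -15 0 255;-10 -30 0 0 255;-10 -30 0 0 255;-10 -30 0 0 255;-10 -30 0 0 255;-10 -30 0 0 255;-10 -30 0 0 255;0 0 0 0 255")

```text
time_s: 10.27
tool_pos: [0.598, 0.0553, 0.1829]
tool_rot: [-179.8, 0.1, -25.9]
force: [-0.1, 1.2, -1.2]
grip_width: 0.0003
grasp_force: 0.0
```

Run:
```python
from h import *
t=cams.read_camera("top")[165:245,310:410];s=cams.read_camera("side")[185:285,285:385]
f=lambda a:cv2.resize(a,(400,int(400*a.shape[0]/a.shape[1])),interpolation=cv2.INTER_CUBIC)
t,s=f(t),f(s);t=cv2.copyMakeBorder(t,0,400-t.shape[0],0,0,0);cv2.imwrite("pics/c6.png",np.hstack([t,s]))
o=telemetry.get_obs();p=o["tool_pos"];y=np.radians(o["tool_rot"][2]);d=np.array([.485,.130])-p[:2]
print(p,o["tool_rot"],o["force"],"to start, tool axes",d@[np.cos(y),np.sin(y)],d@[np.sin(y),-np.cos(y)])
```

```text
[0.59750745 0.04738516 0.18323031] [ 1.79990666e+02  2.48752348e-02 -2.62885806e+01] [-0.38157232 -0.63131536  0.49292533] to start, tool axes -0.13746082788266925 -0.02424167287338001
```

View pics/c6.png

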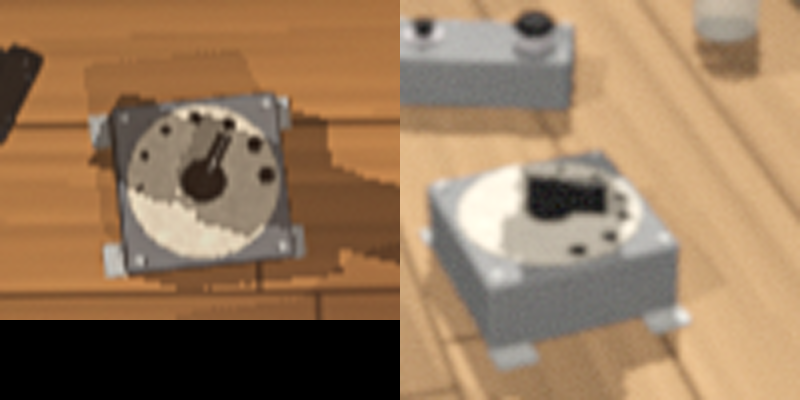

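The pointer is on dot 5: its tip at (224,138) lies next to the fifth dot at (229,124). Now the start button.

Request:
arm_command(series="-20 -3.5 0 0 255;-20 -3.5 0 0 255;-20 -3.5 0 0 255;-20 -3.5 0 0 255;-20 -3.5 0 0 255;-20 -3.5 0 0 255;-17 -3 0 0 255;0 0 0 0 255;0 0 0 0 255;0 0 0 0 255")

```text
time_s: 11.2
tool_pos: [0.4867, 0.1254, 0.1839]
tool_rot: [-180.0, -0.1, -26.7]
force: [-0.8, -1.1, 0.2]
grip_width: 0.0006
grasp_force: 0.0
```

Run:
```python
from h import *
o=telemetry.get_obs();p=o["tool_pos"];y=np.radians(o["tool_rot"][2]);d=np.array([.485,.130])-p[:2]
print(p,o["tool_rot"],o["force"],"to start, tool axes",d@[np.cos(y),np.sin(y)],d@[np.sin(y),-np.cos(y)])
```

```text
[0.48665525 0.12543917 0.18386421] [-1.79968793e+02 -5.48151142e-02 -2.67374952e+01] [-0.79671201 -1.10364855  0.15321997] to start, tool axes -0.00353019600596272 -0.003328469311058233
```

Request:
arm_command(series="-3 -3 10 0 255;0 0 20 0 255;0 0 20 0 255;0 0 20 0 255;0 0 20 0 255;0 0 14 0 255;0 0 8 0 255;0 0 0 0 255;0 0 0 0 255")

```text
time_s: 11.95
tool_pos: [0.4848, 0.1299, 0.0713]
tool_rot: [179.9, -0.0, -26.7]
force: [0.7, 0.4, 1.3]
grip_width: 0.0001
grasp_force: 0.0
```

Request:
arm_command(series="0 0 2 0 255;0 0 2 0 255;0 0 2 0 255;0 0 2 0 255;0 0 2 0 255;0 0 0 0 255;0 0 0 0 255")

```text
time_s: 12.53
tool_pos: [0.4853, 0.1309, 0.0622]
tool_rot: [-179.9, -0.1, -26.7]
force: [1.0, -0.7, 4.9]
grip_width: 0.0004
grasp_force: 2.2
```

Request:
arm_command(series="0 0 1 0 255;0 0 1 0 255;0 0 0 0 255;0 0 0 0 255")

```text
time_s: 12.87
tool_pos: [0.4854, 0.131, 0.0613]
tool_rot: [-179.9, -0.0, -26.7]
force: [-2.0, 0.3, 15.4]
grip_width: 0.0005
grasp_force: 7.9
```

At 15 N and z 0.061 the button is bottomed. Release and lift.

Request:
arm_command(series="0 0 -3 0 255;0 0 -5 0 255;0 0 -10 0 255;0 0 -20 0 255;0 0 -25 0 255;0 0 -25 0 255;0 0 -25 0 255;-30 0 0 0 255;-30 0 0 0 255;-20 -20 0 0 255;0 -40 0 0 255;0 -40 0 0 255;0 -40 0 0 255;0 0 0 0 255;0 0 0 0 255;0 0 0 0 255")

```text
time_s: 14.2
tool_pos: [0.4752, 0.2904, 0.1719]
tool_rot: [179.8, 0.0, -26.7]
force: [0.1, -1.4, 0.3]
grip_width: 0.0007
grasp_force: 0.0
```

Run:
```python
from h import *
t=cams.read_camera("top")[165:245,250:410]
cv2.imwrite("pics/c7.png",cv2.resize(t,(800,400),interpolation=cv2.INTER_CUBIC));print(telemetry.get_obs()["tool_pos"])
```

```text
[0.47536558 0.28999821 0.17239851]
```

View pics/c7.png

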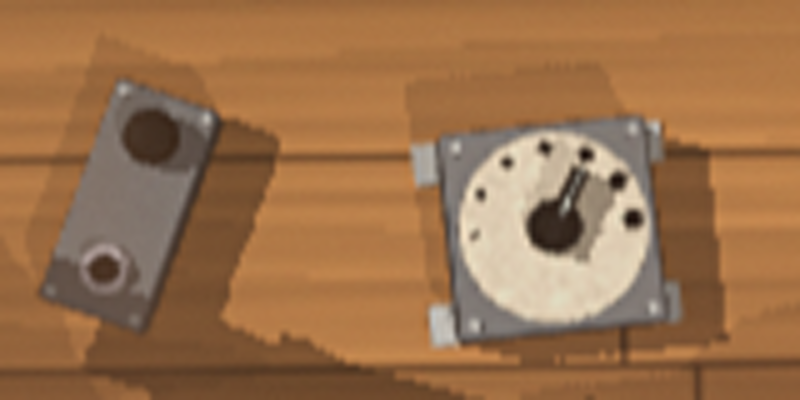

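The pointer, with its tip at (580,170), is at dot 5 (586,154). The start button at (106,268) looks as it did before, and the arm is clear.

```bash
python3 -c "
from cell import env
print(env.sign_off())"
```

```text
the job is handed in; nothing more can be done
None
```

I pushed the selector from dot 3 to dot 5, then pressed the start button to the bottom (about 15 N) and let it go; the stop button and the loose things were not touched, and the job was handed in at about 14 s.

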